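# Weigh and label a tub on the label scale

### The arm

A 6-joint arm with a two-finger parallel gripper is mounted at the origin on a cart in front of the work surface, level with it; the furniture and walls round the work are solid. World frame = base frame: x ahead of the robot, y to its left, z up, the work surface at z = 0. Lengths are in m, angles in rad, forces in N, time in s.
With the tool pointing down it reaches from about 0.35 to 0.975 m from the base axis. Payload 4.9 kg.
Tool frame: the origin (TCP) lies midway between the tips of the shut fingers; the grasp point (between the pads) lies 19 mm behind it (ctrl.hold_point_z is the distance from the TCP to the grasp point, in m); z points along the fingers, y is the line along which they close (so a half turn about z gives the same grasp; the last joint's range is limited). The gripper opens to 85 mm and grips with 20 to 120 N. Pads are 22 mm wide; open, the fingers measure 114 mm over their backs; the gripper's body (76 mm by 85 mm) begins 54 mm behind the grasp point. The pads swing forward as they close: fully open they stand 13 mm farther back than shut.
Start: joints at [-1.412, 0.053, 1.613, -0, 1.476, -0.119], TCP at [0.171, -0.601, 0.231] pointing down, gripper open.
Joint ranges: [-3.01, 3.01], [-1.01, 2.22], [0.06, 2.58], [-1.02, 4.17], [0.09, 2.62], [-3.14, 3.14]. Speed limits (rad/s): [2.57, 2.57, 3.14, 3.14, 3.14, 3.14].

### API

Orientations are given as a rotation vector (axis times angle).
In Python, from station import status, viewer, finish_job, ctrl gives the robot as it stands.
- The arm moves only by the shell command python3 -m jog 'ROWS' [FORCE]. ROWS is JSON, a list of rows, each a list of 7 numbers: the turn, a rotation vector about the tool's x, y, z each as a share of 5 degrees, from -1 to 1, then the shift along the tool's x, y, z each as a share of 30 mm, from -1 to 1, then the opening, from -1 (shut) to 1 (fully open). A call has 1 to 5 rows; each row shifts and turns the commanded pose from where the row before left it, along the tool's axes as they then stand; what a row does not reach is not made up. A row lasts 1/8 s, in which the tool goes at most 62.5 mm and 10.7 degrees, less where a joint would pass 70% of its speed; a pose out of reach is approached as far as the arm can. A call with a number of a shift or a turn outside -1 to 1 is refused whole. A call with a gripper value outside its range is refused whole. The fingers move at their own pace and stop on an object; FORCE is the grip in N (left out, the last holds). Time passes only in rows, so rows that do not move let the fingers close. It gives the time, the measured TCP pose, the force, the opening and the grip force at its end, in the units of the state.
- status.get_obs(): the state, without advancing time (a new reading comes with each control period).
- viewer.get_image(name): name is "scene" or "side" or "wrist"; returns a dict with "img" (420x560x3 uint8, red, green, blue), "fovy" (degrees; the focal length in pixels is half the picture's height over the tangent of half this angle, whatever the lens; pixels are square), "cx", "cy" (the principal point, pixels), "rvec" (rotation vector, rad) and "tvec" (3), from world to camera coordinates, as OpenCV has them. Camera axes: x right, y down, z forward; pixel columns grow to the right and rows downward; lengths in m; the calibration is good to about 2 mm. A picture is of the moment at which its call begins. There is no depth.
- finish_job(): hands the job in; it is judged then, once.
The state is a dict: "t": time; "q": joint angles; "dq": joint speeds; "effort": joint torques, N m; "tool_pos": TCP position; "tool_rot": TCP orientation; "contact_force": force on the tool from outside, world axes, zero at the start; "wrist_torque": the same for the moment, N m; "opening": finger opening in m; "grip_force": force on a finger pad.
Only numpy, scipy, OpenCV 4.12 (cv2) and the standard library are available. Lean on these libraries where they do the work, as an engineer would, in place of code of your own. Each camera call takes 0.05 s, during which the arm holds its last target. There are 200 camera calls.

### The job

Weigh the lidded plastic tub and print its label: with the weighing pan still empty, press the square zero key and then the middle one of the three round programme keys; then stand the tub upright on the pan, gently, let go of it, and press the long bar print key. Press each key right down and let it come up again, one key at a time and no other keys, and leave the tub standing on the pan. Do not press zero or a programme key with something on the pan, nor print without the tub standing there, and leave the ramekins and the tape where they are.

Things in the scene. Friction and masses are not known exactly. Their poses are not given: they have to be found in the camera images.
- scale: The label scale, a fixed pale plastic machine 190 mm deep (its x, front to back) and 324 mm wide (its y): a square steel weighing pan on the left, a sloping console on the right with a blank display at its back and five dark keys on a grey panel, its top from 43 mm high at the front to 94 mm at the back. Origin: on the worktop, between the two; x points to its back, y to its left, z up.
- scale_pan: The scale's weighing pan, a bare steel plate 166 x 166 mm. Origin: centre of its top face, 70 mm above the worktop; axes as the scale's. It gives up to 5 mm under load (2.5 N per mm).
- tub: The lidded plastic tub of cream sauce: round, 70 mm tall, 72 mm across the lid, the side below almost straight, 67 mm across from 35 to 60 mm above its foot (a good height to grip), 0.1 to 0.2 kg. Origin: centre of its underside; z up. Stands on the worktop, at the left or right of the scale, among two open ramekins.
- ramekin_a: Open white glazed ramekin of pale sauce, 67 mm across, 42 mm tall. Origin: centre of its underside. Not to be disturbed.
- ramekin_b: Open white glazed ramekin of dark sauce, 67 mm across, 42 mm tall. Origin: centre of its underside. Not to be disturbed.
- tape: Roll of label tape lying flat, 103 mm across, 25 mm tall. Origin: centre of its underside. Not to be disturbed.
- key_zero_top (a point): Zero key: the square key, 28 x 28 mm, at the left of the console's front row. It stands 9 mm proud of the panel, on a spring: it needs 1.5 N to start and 5 N to go fully down. This point is the centre of its top; z points out of the panel, which slopes 15 degrees down towards the front (the robot's side), x up the slope.
- key_prog_mid_top (a point): Middle one of the three round programme keys, 26 mm across, in the row behind; the three stand 45 mm apart, this row 52 mm behind the front one. It stands 9 mm proud of the panel, on a spring: it needs 1.5 N to start and 5 N to go fully down. This point is the centre of its top; z points out of the panel, which slopes 15 degrees down towards the front (the robot's side), x up the slope.
- key_prog_left_top (a point): Left-hand round programme key, as the middle one.
- key_prog_right_top (a point): Right-hand round programme key, as the middle one.
- key_print_top (a point): Print key: the long bar key, 60 mm wide and 28 mm deep, at the right of the console's front row, 66 mm from the zero key. It stands 9 mm proud of the panel, on a spring: it needs 1.5 N to start and 5 N to go fully down. This point is the centre of its top; z points out of the panel, which slopes 15 degrees down towards the front (the robot's side), x up the slope.
- key_zero (a joint): Zero key: 0 m up, 0.006 m fully down; counts as pressed from 0.004 m.
- key_prog_mid (a joint): Middle programme key: 0 m up, 0.006 m fully down; counts as pressed from 0.004 m.
- key_prog_left (a joint): Left programme key: 0 m up, 0.006 m fully down; counts as pressed from 0.004 m.
- key_prog_right (a joint): Right programme key: 0 m up, 0.006 m fully down; counts as pressed from 0.004 m.
- key_print (a joint): Print key: 0 m up, 0.006 m fully down; counts as pressed from 0.004 m.
Mind the look-alikes: they are no part of the job. Several things look just like the tub: the one meant starts farthest to the robot's left.

How it is judged:
On the way, in this order (a step that is already met when the one before it is completed fails the run):
1. the zero key is pressed right down with the pan empty and every other key up (value of joint key_zero above 0.004 m and contact force between scale_pan and anything else below 0.2 N and value of joint each of key_prog_left, key_prog_mid, key_prog_right, key_print below 0.0015 m), for 0.05 s.
2. then the middle programme key is pressed right down with the pan empty and every other key up (value of joint key_prog_mid above 0.004 m and contact force between scale_pan and anything else below 0.2 N and value of joint each of key_zero, key_prog_left, key_prog_right, key_print below 0.0015 m), for 0.05 s.
3. then the tub stands upright on the pan, let go, with all keys up (x of tub in the frame of scale_pan between -0.055 and 0.055 m and y of tub in the frame of scale_pan between -0.055 and 0.055 m and contact force between tub and scale_pan above 0.4 N and angle between tub's own z axis and vertical below 0.12 rad and contact force between tub and the fingers below 0.1 N and linear speed of tub below 0.02 m/s and value of joint each of key_zero, key_prog_left, key_prog_mid, key_prog_right, key_print below 0.0015 m), for 0.2 s.
4. then the print key is pressed right down with the tub standing still and free on the pan and every other key up (value of joint key_print above 0.004 m and x of tub in the frame of scale_pan between -0.055 and 0.055 m and y of tub in the frame of scale_pan between -0.055 and 0.055 m and contact force between tub and scale_pan above 0.4 N and angle between tub's own z axis and vertical below 0.12 rad and contact force between tub and the arm below 0.1 N and contact force between tub and the fingers below 0.1 N and linear speed of tub below 0.03 m/s and value of joint each of key_zero, key_prog_left, key_prog_mid, key_prog_right below 0.0015 m), for 0.05 s.
At the end, for the whole second after the job is handed in: The tub stands upright (within 0.12 rad) and still on the weighing pan, its centre within 55 mm of the pan's centre along either edge; all five keys are up (within 1.5 mm); ramekins and tape are within 30 mm of where they stood (x of tub in the frame of scale_pan between -0.055 and 0.055 m and y of tub in the frame of scale_pan between -0.055 and 0.055 m and contact force between tub and scale_pan above 0.4 N and angle between tub's own z axis and vertical below 0.12 rad and linear speed of tub below 0.02 m/s and angular speed of tub below 0.2 rad/s and value of joint each of key_zero, key_prog_left, key_prog_mid, key_prog_right, key_print below 0.0015 m and distance of each of ramekin_a, ramekin_b, tape from where it was at the start of the episode below 0.03 m); the robot touches nothing.
It fails at once if the left or right programme key is pressed, or two keys at once (over 3 mm) (value of joint any of key_prog_left, key_prog_right above 0.003 m or value of joint each of key_zero, key_prog_mid above 0.003 m or value of joint each of key_zero, key_print above 0.003 m or value of joint each of key_prog_mid, key_print above 0.003 m).
It fails at once if the zero or programme key is pressed (over 3 mm) with something on the pan (contact force between scale_pan and anything else above 0.3 N and value of joint any of key_zero, key_prog_mid above 0.003 m).
It fails at once if the print key is pressed (over 3 mm) without the tub standing on the pan (value of joint key_print above 0.003 m and contact force between tub and scale_pan below 0.2 N).
It fails at once if the pan is loaded with more than 25 N (contact force between scale_pan and anything else above 25 N).
It fails at once if a ramekin or the tape is moved more than 30 mm (distance of any of ramekin_a, ramekin_b, tape from where it was at the start of the episode above 0.03 m).
It also fails if it takes over 61 s, if anything falls off the work surface, if the arm or the gripper's body presses on something with over 40 N, if the wrist force passes 120 N, or if a joint passes its speed limit or range.

## Working session

There is one attempt and no reset: what is moved stays moved. The work goes in short steps, Python scripts to look and compute and a shell command to move; the robot and the scene stay as the last step left them, time stands still between calls to the robot, and variables do not carry over. Pictures are saved under pics/ and viewed, at most 10 in all, crops included, and the job is handed in when it is done.

```bash
ls; mkdir -p pics; cat > h.py <<'E'
import numpy as np, cv2, json
from scipy.spatial.transform import Rotation as R
from station import status, viewer, finish_job, ctrl
def snap(n,f):
    d=viewer.get_image(n); cv2.imwrite(f'pics/{f}.png',d['img'][:,:,::-1])
    c={k:(np.array(d[k]).tolist()) for k in('fovy','cx','cy','rvec','tvec')}
    json.dump(c,open(f'pics/{f}.json','w')); return d
def ray(f,u,v):
    c=json.load(open(f'pics/{f}.json')); fl=210/np.tan(np.radians(c['fovy'])/2)
    M=R.from_rotvec(c['rvec']).as_matrix(); o=-M.T@np.array(c['tvec'])
    return o, M.T@np.array([(u-c['cx'])/fl,(v-c['cy'])/fl,1])
def atz(f,u,v,z):
    o,d=ray(f,u,v); return o+d*(z-o[2])/d[2]
def proj(f,p):
    c=json.load(open(f'pics/{f}.json')); fl=210/np.tan(np.radians(c['fovy'])/2)
    q=R.from_rotvec(c['rvec']).apply(p)+np.array(c['tvec']); return np.c_[q[...,0]/q[...,2]*fl+c['cx'],q[...,1]/q[...,2]*fl+c['cy']]
E
python3 - <<'E'
from h import *
for n in('scene','side'): snap(n,n+'0')
o=status.get_obs(); print(o['t'],o['tool_pos'],R.from_rotvec(o['tool_rot']).as_matrix().round(3),o['contact_force'],ctrl.hold_point_z)
for n in('scene','side'): print(ray(n+'0',280,210))
E
```

```text
pics
0.1 [ 0.17132632 -0.60046657  0.23021093] [[ 0.962  0.274 -0.   ]
 [ 0.274 -0.962  0.002]
 [ 0.    -0.002 -1.   ]] [ 0.16379241  0.72047002 -0.51848945] 0.0187
(array([-0.3663425 ,  0.38730867,  0.72915144]), array([ 0.73557567, -0.37570555, -0.56378953]))
(array([0.50943517, 1.10806048, 0.76609184]), array([-0.01289128, -0.85870647, -0.51238723]))
```

View pics/scene0.png

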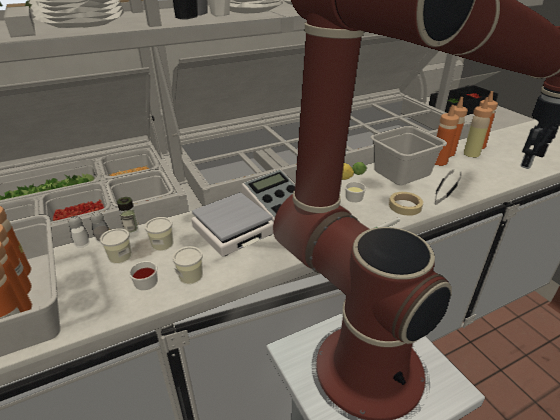

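View pics/side0.png

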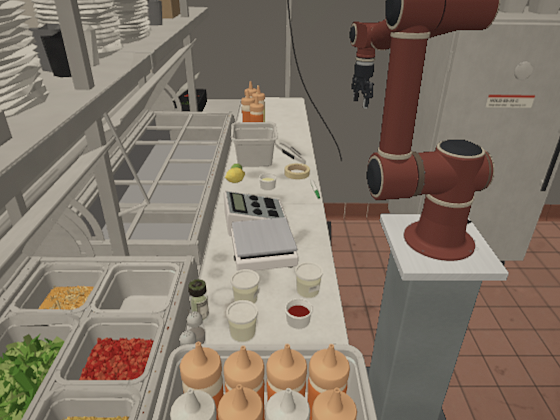

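Three tubs are left of the scale, at scene (117,245), (159,233) and (188,265). The dark ramekin is at (145,275), and the pale ramekin and the tape are on the right. Next I'll enlarge both views.

```bash
python3 - <<'E'
import cv2
a=cv2.imread('pics/scene0.png')[160:290,95:315]; cv2.imwrite('pics/c1.png',cv2.resize(a,None,fx=3.6,fy=3.6,interpolation=2))
a=cv2.imread('pics/side0.png')[175:345,190:350]; cv2.imwrite('pics/c2.png',cv2.resize(a,None,fx=3.5,fy=3.5,interpolation=2))
E
```

```text
(no output)
```

View pics/c1.png

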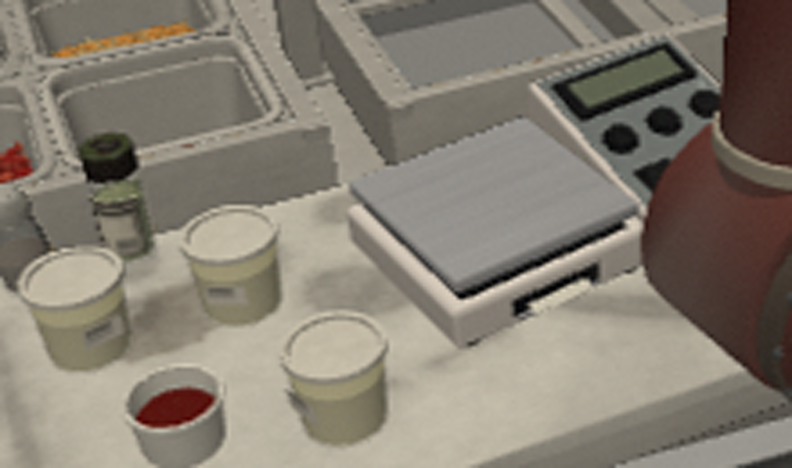

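View pics/c2.png

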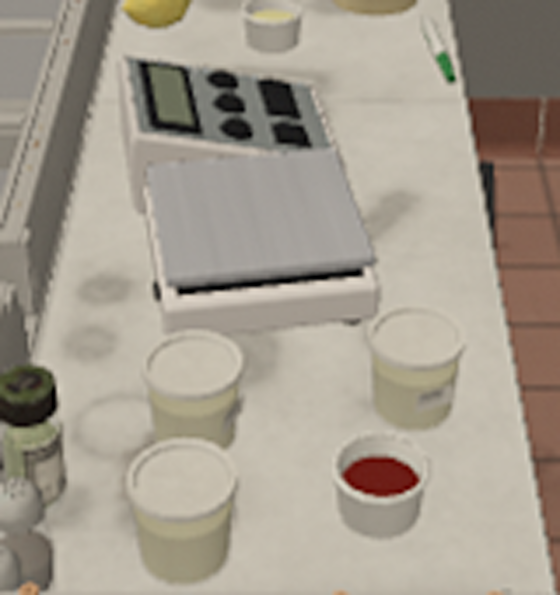

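c1 shows the pan corners at (352,190), (527,122), (640,208) and (458,285), and the target tub's lid at (73,277). c2 shows the zero key at (291,133), the print key at (279,98), the middle programme key at (230,103), and the tub's lid at (183,480).

```bash
python3 - <<'E'
from h import *
s=lambda u,v,z: atz('scene0',u/3.6+95-.5,v/3.6+160-.5,z).round(4)
d=lambda u,v,z: atz('side0',u/3.5+190-.5,v/3.5+175-.5,z).round(4)
P=np.array([s(352,190,.07),s(527,122,.07),s(640,208,.07),s(458,285,.07)]);print(P,P.mean(0))
P2=np.array([d(165,280,.07),d(148,168,.07),d(335,152,.07),d(373,262,.07)]);print(P2,P2.mean(0))
for n,a,b in [('tub',(73,277),(183,480)),('t2',(231,234),(194,366)),('t3',(335,347),(415,338))]: print(n,s(*a,.07),d(*b,.07))
print('ram',s(176,395,.042),d(380,468,.042),'ramA',d(272,15,.042))
pm=[s(663,121,.085),d(230,103,.085)];print('keys mid',pm,'left',s(620,138,.085),d(237,128,.085),'right',d(222,79,.085),'zero',d(291,133,.068),'print',d(279,98,.068))
E
```

```text
[[ 0.5958  0.1726  0.07  ]
 [ 0.6262  0.0125  0.07  ]
 [ 0.4716 -0.0167  0.07  ]
 [ 0.4455  0.141   0.07  ]] [0.534775 0.07735  0.07    ]
[[ 0.6094  0.1745  0.07  ]
 [ 0.6362  0.0159  0.07  ]
 [ 0.4764 -0.0116  0.07  ]
 [ 0.4498  0.1501  0.07  ]] [0.54295  0.082225 0.07    ]
tub [0.5804 0.3842 0.07  ] [0.5812 0.3878 0.07  ]
t2 [0.5809 0.2705 0.07  ] [0.5811 0.2752 0.07  ]
t3 [0.4197 0.2389 0.07  ] [0.423  0.2432 0.07  ]
ram [0.4538 0.3431 0.042 ] [0.452  0.3472 0.042 ] ramA [ 0.5368 -0.3305  0.042 ]
keys mid [array([ 0.5544, -0.0786,  0.085 ]), array([ 0.5697, -0.0696,  0.085 ])] left [ 0.5472 -0.0362  0.085 ] [ 0.5618 -0.0261  0.085 ] right [ 0.5789 -0.1136  0.085 ] zero [ 0.5149 -0.0464  0.068 ] print [ 0.5264 -0.1088  0.068 ]
```

```bash
R1='x'; python3 -m jog '[[0,0,0,0.5,-0.5,-0.5,-1],[0,0,0,1,-1,-0.5,-1],[0,0,0,1,-1,-0.5,-1],[0,0,0,1,-1,-0.5,-1],[0,0,0,1,-1,-0.3,-1]]' 30; python3 -m jog '[[0,0,0,1,-1,0,-1],[0,0,0,1,-1,0,-1],[0,0,0,1,-1,0,-1],[0,0,0,1,-1,0,-1],[0,0,0,1,-1,0,-1]]'; python3 -m jog '[[0,0,0,1,-1,0,-1],[0,0,0,1,-1,0,-1],[0,0,0,1,-1,0,-1],[0,0,0.6,0.7,-1,0,-1],[0,0,0.5,0.2,-1,0,-1]]';  python3 -m jog '[[0,0,0,0,0,0,-1],[0,0,0,0,0,0,-1]]'; python3 - <<'E'
from h import *
snap('wrist','w1'); o=status.get_obs(); print(R.from_rotvec(o['tool_rot']).as_matrix().round(3)); print(ray('w1',280,210))
a=cv2.imread('pics/w1.png'); cv2.imwrite('pics/w1x.png',cv2.resize(a,(800,600),interpolation=2))
E
```

```text
t: 0.72
tool_pos: [0.2647, -0.433, 0.3007]
tool_rot: [3.111, 0.435, 0.0]
contact_force: [1.2, -0.9, 0.7]
opening: -0.0002
grip_force: 0.0
t: 1.35
tool_pos: [0.3676, -0.2474, 0.2998]
tool_rot: [-3.111, -0.435, 0.0]
contact_force: [-0.2, -0.8, 0.8]
opening: -0.0003
grip_force: 0.0
t: 1.98
tool_pos: [0.4404, -0.0709, 0.2996]
tool_rot: [-3.128, -0.284, 0.002]
contact_force: [-0.2, 0.7, -0.2]
opening: 0.0001
grip_force: 0.0
t: 2.22
tool_pos: [0.4402, -0.0727, 0.3]
tool_rot: [3.128, 0.286, -0.001]
contact_force: [-0.2, -1.0, 0.2]
opening: 0.0
grip_force: 0.0
[[ 0.984  0.18  -0.   ]
 [ 0.18  -0.984 -0.   ]
 [-0.     0.    -1.   ]]
(array([ 0.50791379, -0.06018584,  0.44165276]), array([-0.26157596, -0.04716103, -0.96404777]))
```

View pics/w1x.png

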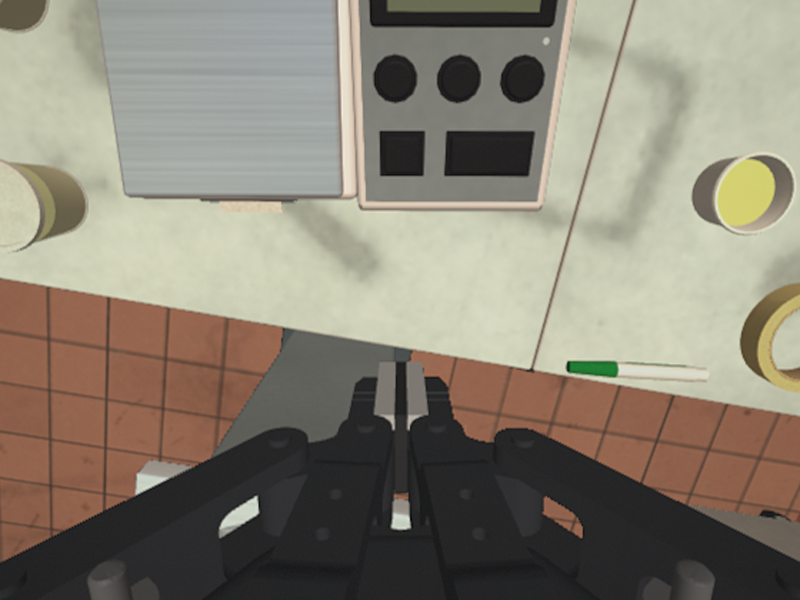

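The wrist view shows zero at (402,153), print (489,153) and the programme keys at (395,78), (459,78) and (522,79). The console's front edge runs from (360,206) to (543,207).

```bash
python3 - <<'E'
from h import *
w=lambda u,v: ray('w1',u*.7,v*.7)
f1=atz('w1',361*.7,206*.7,.043); f2=atz('w1',542*.7,207*.7,.043)
print('front',f1,f2,np.degrees(np.arctan2(f2[0]-f1[0],-(f2[1]-f1[1]))), np.linalg.norm(f1-f2))
yaw=np.radians(10.4); ex=np.array([np.cos(yaw),np.sin(yaw),0]); ey=np.array([-ex[1],ex[0],0])
n=-np.sin(np.radians(15))*ex+np.cos(np.radians(15))*np.array([0,0,1])
p0=(f1+f2)/2+.009*n
K={}
for k,u,v in [('zero',402,153),('print',489,153),('left',395,78),('mid',459,78),('right',522,79)]:
    o,d=w(u,v); K[k]=o+d*((p0-o)@n)/(d@n); print(k,K[k].round(4))
r=K['right']-K['left'];print('yaw',np.degrees(np.arctan2(r[0],-r[1])),np.linalg.norm(r)/2,np.linalg.norm(K['print']-K['zero']),(K['mid']-K['zero'])@np.cross(ey,n)*-1)
r=K['print']-K['zero'];print('yaw',np.degrees(np.arctan2(r[0],-r[1])))
a=atz('w1',126*.7,195*.7,.07);b=atz('w1',342*.7,195*.7,.07);print('pan front',a,b,np.linalg.norm(a-b),(a+b)/2+.083*ex)
E
```

```text
front [ 0.47182144 -0.03435856  0.043     ] [ 0.49747822 -0.17892159  0.043     ] 10.063954291951147 0.14682213253461662
zero [ 0.5177 -0.0597  0.0633]
print [ 0.5294 -0.1236  0.0633]
left [ 0.5653 -0.0459  0.0765]
mid [ 0.5733 -0.0896  0.0765]
right [ 0.5806 -0.1327  0.0763]
yaw 9.97819854495516 0.044088104632920955 0.06504828594661043 -0.05109375632417337
yaw 10.375060545399442
pan front [0.45049372 0.13886626 0.07      ] [ 0.47972257 -0.02077809  0.07      ] 0.16229801166314256 [0.54674458 0.07402718 0.07      ]
```

```bash
python3 -m jog '[[0,0,0,0.34,0,0.6,-1],[0,0,0,0.34,0,1,-1],[0,0,0,0.34,0,1,-1],[0,0,0,0.34,0,1,-1],[0,0,0,0.34,0.05,1,-1]]' >/dev/null; python3 -m jog '[[0,0,0,0.34,0,1,-1],[0,0,0,0.34,0,0.8,-1],[0,1,0,0,0,0,-1],[0,1,0,0,0,0,-1],[0,1,0,0,0,0,-1]]' >/dev/null;  python3 -m jog '[[0,0,0,0,0,0,-1],[0,0,0,0,0,0,-1]]'; cat >> h.py <<'E'
K={'zero':[.5177,-.0597,.0633],'print':[.5294,-.1236,.0633],'mid':[.5733,-.0896,.0765]}
NRM=np.array([-.2546,-.0467,.9659])
def to(p):
    o=status.get_obs(); M=R.from_rotvec(o['tool_rot']).as_matrix()
    print('units',(M.T@(np.array(p)-o['tool_pos'])/.03).round(3)); print(M.round(3))
E
python3 -c "
from h import *
to(K['zero'])"
```

```text
t: 3.78
tool_pos: [0.5111, -0.0617, 0.1086]
tool_rot: [-3.079, -0.279, -0.405]
contact_force: [-0.1, -0.0, -0.4]
opening: -0.0001
grip_force: 0.0
units [-0.169 -0.027  1.519]
[[ 0.95   0.18   0.254]
 [ 0.174 -0.984  0.046]
 [ 0.258  0.    -0.966]]
```

```bash
python3 -m jog '[[0,0,0,-0.17,0,0.5,-1],[0,0,0,0,0,0.5,-1],[0,0,0,0,0,0.1,-1],[0,0,0,0,0,0.1,-1],[0,0,0,0,0,0,-1]]'; python3 -m jog '[[0,0,0,0,0,0.1,-1],[0,0,0,0,0,0,-1]]';python3 -m jog '[[0,0,0,0,0,0.1,-1],[0,0,0,0,0,0,-1]]'
```

```text
t: 4.4
tool_pos: [0.5152, -0.0601, 0.0721]
tool_rot: [-3.079, -0.281, -0.405]
contact_force: [-0.0, -0.4, -0.4]
opening: 0.0002
grip_force: 0.0
t: 4.65
tool_pos: [0.5159, -0.06, 0.0694]
tool_rot: [-3.079, -0.281, -0.405]
contact_force: [-0.7, 0.5, 0.3]
opening: -0.0001
grip_force: 0.0
t: 4.9
tool_pos: [0.5165, -0.0598, 0.0662]
tool_rot: [-3.079, -0.281, -0.405]
contact_force: [-0.9, 0.2, 0.1]
opening: 0.0
grip_force: 0.0
```

```bash
for i in 1; do python3 -m jog '[[0,0,0,0,0,0.1,-1],[0,0,0,0,0,0,-1]]';python3 -m jog '[[0,0,0,0,0,0.08,-1],[0,0,0,0,0,0,-1]]';python3 -m jog '[[0,0,0,0,0,0.08,-1],[0,0,0,0,0,0,-1]]'; done | grep -E 'force|pos'
```

```text
tool_pos: [0.5176, -0.0598, 0.0636]
contact_force: [-0.5, 0.3, 1.2]
grip_force: 0.8
tool_pos: [0.5183, -0.0597, 0.0614]
contact_force: [-1.2, -0.2, 3.7]
grip_force: 1.5
tool_pos: [0.5189, -0.0596, 0.0591]
contact_force: [-2.1, 0.6, 3.9]
grip_force: 2.2
```

```bash
python3 -m jog '[[0,0,0,0,0,0.07,-1],[0,0,0,0,0,0,-1],[0,0,0,0,0,0,-1]]'| grep -E 'force|pos';python3 -m jog '[[0,0,0,0,0,0.05,-1],[0,0,0,0,0,0,-1]]'| grep -E 'force|pos'
```

```text
tool_pos: [0.5192, -0.0595, 0.0583]
contact_force: [-10.6, 0.4, 15.6]
grip_force: 8.4
tool_pos: [0.5194, -0.0596, 0.058]
contact_force: [-18.6, 0.6, 25.9]
grip_force: 15.1
```

```bash
python3 -m jog '[[0,0,0,0,0,-0.3,-1],[0,0,0,0,0,-0.7,-1],[0,0,0,0,0,-0.2,-1],[0,0,0,0,0,0,-1],[0,0,0,0,0,0,-1]]'; python3 -c "
from h import *
to(K['mid'])"
```

```text
t: 6.9
tool_pos: [0.5098, -0.0608, 0.0891]
tool_rot: [-3.078, -0.281, -0.403]
contact_force: [0.1, -0.8, -0.6]
opening: -0.0
grip_force: 0.0
units [1.736 1.328 0.895]
[[ 0.95   0.181  0.253]
 [ 0.175 -0.984  0.047]
 [ 0.257 -0.001 -0.966]]
```

```bash
python3 -m jog '[[0,0,0,0.87,0.66,0,-1],[0,0,0,0.87,0.67,0,-1],[0,0,0,0,0,0.4,-1],[0,0,0,0,0,0.4,-1],[0,0,0,0,0,0,-1]]'| grep -E 'force|pos'; python3 -m jog '[[0,0,0,0,0,0.1,-1],[0,0,0,0,0,0,-1]]'| grep -E 'force|pos';python3 -m jog '[[0,0,0,0,0,0.1,-1],[0,0,0,0,0,0,-1]]'| grep -E 'force|pos'
```

```text
tool_pos: [0.5712, -0.089, 0.0777]
contact_force: [0.0, 0.2, -0.1]
grip_force: 0.0
tool_pos: [0.5736, -0.0896, 0.0775]
contact_force: [-1.5, -0.2, 0.8]
grip_force: 0.7
tool_pos: [0.575, -0.0897, 0.075]
contact_force: [-1.8, 0.5, 3.4]
grip_force: 1.5
```

```bash
python3 -m jog '[[0,0,0,0,0,0.1,-1],[0,0,0,0,0,0,-1],[0,0,0,0,0,0,-1]]'| grep -E 'force|pos'
```

```text
tool_pos: [0.5759, -0.0896, 0.0722]
contact_force: [-1.3, 2.1, 4.0]
grip_force: 2.4
```

```bash
python3 -m jog '[[0,0,0,0,0,0.08,-1],[0,0,0,0,0,0,-1],[0,0,0,0,0,0,-1]]'| grep -E 'force|pos'; python3 -m jog '[[0,0,0,0,0,-0.4,-1],[0,0,0,0,0,-0.8,-1],[0,0,0,0,0,-1,-1],[0,0,0,0,0,-1,-1],[0,0,0,0,0,-1,1]]'; python3 -c "
from h import *
to([.581,.386,.2])
for u,v in [(125,250),(45,300)]: print('jar',atz('scene0',u/3.6+94.5,v/3.6+159.5,0))
print('jartop side',[atz('side0',28/3.5+189.5,390/3.5+174.5,z) for z in(.08,.1)],[atz('scene0',108/3.6+94.5,148/3.6+159.5,z) for z in(.08,.1)])"
```

```text
tool_pos: [0.5762, -0.0896, 0.0718]
contact_force: [-14.2, 1.6, 19.9]
grip_force: 10.9
t: 9.4
tool_pos: [0.5435, -0.0955, 0.1913]
tool_rot: [-3.079, -0.28, -0.404]
contact_force: [-0.1, -0.6, 0.3]
opening: 0.0171
grip_force: 0.0
units [  4.064 -15.56    0.785]
[[ 0.95   0.181  0.254]
 [ 0.175 -0.984  0.047]
 [ 0.258  0.    -0.966]]
jar [0.69883121 0.34032393 0.        ]
jar [0.66067647 0.40799923 0.        ]
jartop side [array([0.69098598, 0.31276591, 0.08      ]), array([0.68569366, 0.33594924, 0.1       ])] [array([0.72767736, 0.33201099, 0.08      ]), array([0.6939712 , 0.33371468, 0.1       ])]
```

```bash
python3 -m jog '[[0,-1,0,0,0,-1,1],[0,-1,0,0,0,-1,1],[0,-1,0,0,0,-0.5,1],[0,0,0,0,-0.6,0,1],[0,0,0,0,-1,0,1]]'>/dev/null; python3 -m jog '[[0,0,0,0,-1,0,1],[0,0,0,0,-1,0,1],[0,0,0,0,-1,0,1],[0,0,0,0,-1,0,1],[0,0,0,0,-1,0,1]]'>/dev/null; python3 -m jog '[[0,0,0,0,-1,0,1],[0,0,0,0,-1,0,1],[0,0,0,0,-1,0,1],[0,0,0,0.5,-1,0,1],[0,0,0,0.5,-1,0,1]]'>/dev/null;python3 -m jog '[[0,0,0,0,-1,0,1],[0,0,0,0,-1,0,1],[0,0,0,0,0,0,1],[0,0,0,0,0,0,1]]'; python3 - <<'E'
from h import *
snap('wrist','w2'); to([.581,.386,.2])
a=cv2.imread('pics/w2.png'); cv2.imwrite('pics/w2x.png',cv2.resize(a,(800,600),interpolation=2))
E
```

```text
t: 11.78
tool_pos: [0.4849, 0.3083, 0.2635]
tool_rot: [3.128, 0.286, -0.002]
contact_force: [-0.4, -0.1, -0.1]
opening: 0.0854
grip_force: 0.0
units [ 3.608 -1.98   2.125]
[[ 0.984  0.18  -0.001]
 [ 0.18  -0.984 -0.   ]
 [-0.001  0.    -1.   ]]
```

View pics/w2x.png

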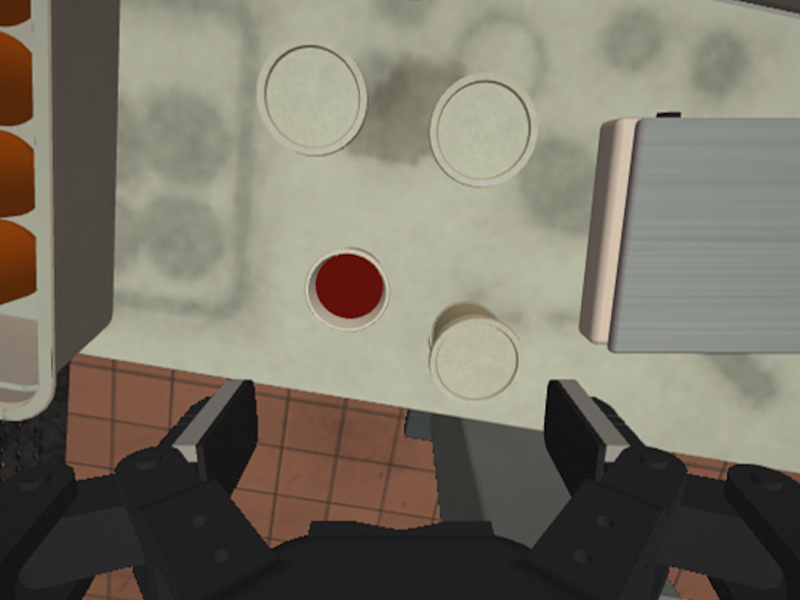

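The target tub's lid is centred at (313,98) and its neighbour's at (484,129). The bin wall is near column 115 on the left.

```bash
python3 - <<'E'
from h import *
T=atz('w2',313*.7,98*.7,.07); print(T,atz('w2',484*.7,129*.7,.07),'bin',atz('w2',50*.7,100*.7,.12),atz('w2',117*.7,100*.7,.0),
 'pan L', atz('w2',636*.7,119*.7,.07),atz('w2',610*.7,350*.7,.07),'diam',np.linalg.norm(atz('w2',258*.7,98*.7,.07)-atz('w2',368*.7,98*.7,.07)))
to([T[0],T[1],.028])
E
```

```text
[0.58415341 0.38371432 0.07      ] [0.58561921 0.27127889 0.07      ] bin [0.55252736 0.51589667 0.12      ] [0.56179554 0.54667454 0.        ] pan L [0.60940315 0.17543522 0.07      ] [0.45185267 0.14452184 0.07      ] diam 0.07074123077969469
units [ 3.702 -1.888  7.858]
[[ 0.984  0.18  -0.001]
 [ 0.18  -0.984 -0.   ]
 [-0.001  0.    -1.   ]]
```

```bash
python3 -m jog '[[0,0,0,0.92,-0.48,0,1],[0,0,0,0.92,-0.48,0.5,1],[0,0,0,0.92,-0.48,1,1],[0,0,0,0.92,-0.47,1,1],[0,0,0,0,0,0,1]]'>/dev/null; python3 -m jog '[[0,0,0,0,0,1,1],[0,0,0,0,0,1,1],[0,0,0,0,0,0.5,1],[0,0,0,0,0,0,1],[0,0,0,0,0,0,1]]'; python3 -c "
from h import *
to([.5835,.3845,.022])"
```

```text
t: 13.08
tool_pos: [0.5849, 0.3853, 0.1168]
tool_rot: [-3.128, -0.285, -0.004]
contact_force: [0.5, -0.4, 0.1]
opening: 0.0855
grip_force: 0.0
units [-0.061  0.021  3.16 ]
[[ 0.984  0.181  0.003]
 [ 0.181 -0.984  0.001]
 [ 0.003 -0.001 -1.   ]]
```

```bash
python3 -m jog '[[0,0,0,-0.05,0,0.6,1],[0,0,0,0,0,0.6,1],[0,0,0,0,0,0.6,1],[0,0,0,0,0,0.6,1],[0,0,0,0,0,0.6,1]]'; python3 -m jog '[[0,0,0,0,0,0.15,1],[0,0,0,0,0,0,1],[0,0,0,0,0,0,0.5],[0,0,0,0,0,0,0.4],[0,0,0,0,0,0,0.3]]' 25;python3 -m jog '[[0,0,0,0,0,0,0.3],[0,0,0,0,0,0,0.3],[0,0,0,0,0,0,0.3]]'
```

```text
t: 13.7
tool_pos: [0.5823, 0.3847, 0.0229]
tool_rot: [3.128, 0.285, -0.001]
contact_force: [1.0, 0.2, -0.3]
opening: 0.0855
grip_force: 0.0
t: 14.32
tool_pos: [0.5836, 0.3852, 0.0217]
tool_rot: [-3.128, -0.285, -0.004]
contact_force: [0.9, -0.6, 4.1]
opening: 0.0671
grip_force: 28.3
t: 14.7
tool_pos: [0.5837, 0.3852, 0.0217]
tool_rot: [-3.128, -0.285, -0.004]
contact_force: [0.3, -1.0, 5.8]
opening: 0.0674
grip_force: 28.3
```

```bash
python3 -m jog '[[0,0,0,0,0,-0.3,0.3],[0,0,0,0,0,-0.7,0.3],[0,0,0,0,0,-1,0.3],[0,0,0,0,0,-1,0.3],[0,0,0,0,0,-1,0.3]]'; python3 -m jog '[[0,0,0,0,0.5,0,0.3],[0,0,0,-0.3,0.8,0,0.3],[0,0,0,-0.3,0.8,0,0.3],[0,0,0,-0.3,0.8,0,0.3],[0,0,0,-0.3,0.8,0,0.3]]' >/dev/null; python3 -m jog '[[0,0,0,-0.3,0.8,0,0.3],[0,0,0,-0.3,0.8,0,0.3],[0,0,0,-0.3,0.8,0,0.3],[0,0,0,-0.3,0.8,0,0.3],[0,0,0,-0.3,0.8,0,0.3]]' >/dev/null; python3 -m jog '[[0,0,0,-0.3,0.8,0,0.3],[0,0,0,-0.1,0.8,0,0.3],[0,0,0,0,0.5,0,0.3],[0,0,0,0,0,0,0.3],[0,0,0,0,0,0,0.3]]'; python3 - <<'E'
from h import *
to([.545,.077,.092]); snap('scene','s2')
a=cv2.imread('pics/s2.png')[120:300,120:340]; cv2.imwrite('pics/s2x.png',cv2.resize(a,None,fx=3.3,fy=3.3,interpolation=2))
E
```

```text
t: 15.32
tool_pos: [0.5822, 0.3847, 0.1419]
tool_rot: [-3.129, -0.285, 0.0]
contact_force: [0.7, 0.8, -1.0]
opening: 0.0674
grip_force: 28.7
t: 17.2
tool_pos: [0.5441, 0.0792, 0.14]
tool_rot: [-3.128, -0.286, 0.001]
contact_force: [-0.8, -0.3, -1.7]
opening: 0.067
grip_force: 28.8
units [0.017 0.078 1.598]
[[ 0.983  0.181 -0.   ]
 [ 0.181 -0.983  0.   ]
 [-0.    -0.    -1.   ]]
```

View pics/s2x.png

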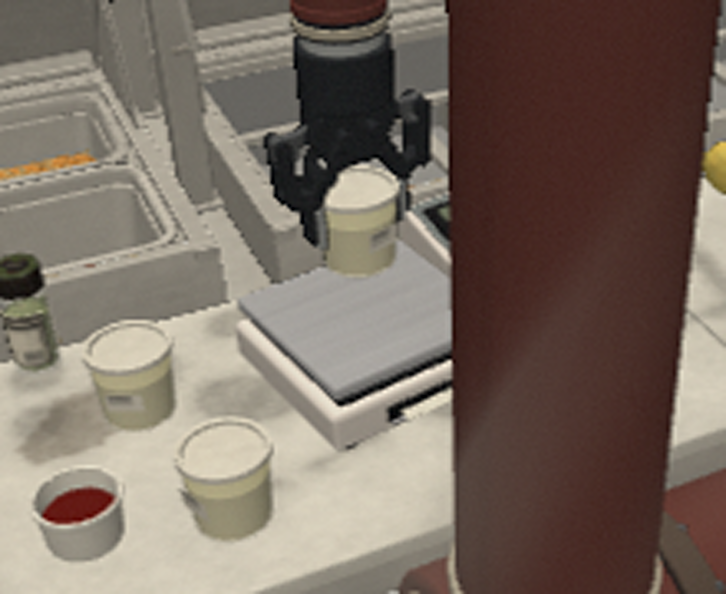

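The tub is held upright over the pan, lid at (363,187), and the neighbours are undisturbed. I'll lower it now.

```bash
python3 -m jog '[[0,0,0,0,0,0.5,0.3],[0,0,0,0,0.05,0.5,0.3],[0,0,0,0,0,0.3,0.3],[0,0,0,0,0,0.15,0.3],[0,0,0,0,0,0,0.3]]'| grep -E 'force|pos'; python3 -m jog '[[0,0,0,0,0,0.06,0.3],[0,0,0,0,0,0.06,0.3],[0,0,0,0,0,0,0.3]]'| grep -E 'force|pos'; python3 -m jog '[[0,0,0,0,0,0.05,0.3],[0,0,0,0,0,0,0.3]]'| grep -E 'force|pos'
```

```text
tool_pos: [0.5443, 0.0774, 0.0962]
contact_force: [0.7, -0.5, -2.3]
grip_force: 28.8
tool_pos: [0.5445, 0.0773, 0.0932]
contact_force: [0.5, 0.1, -1.6]
grip_force: 28.8
tool_pos: [0.5446, 0.0773, 0.0916]
contact_force: [-0.2, 0.0, -2.4]
grip_force: 28.8
```

```bash
python3 -m jog '[[0,0,0,0,0,0.05,0.3],[0,0,0,0,0,0,0.3],[0,0,0,0,0,0,0.3]]'| grep -E 'force|pos'; python3 -m jog '[[0,0,0,0,0,0.04,0.3],[0,0,0,0,0,0,0.3],[0,0,0,0,0,0,0.3]]'| grep -E 'force|pos'
```

```text
tool_pos: [0.5447, 0.0773, 0.0905]
contact_force: [-0.5, -0.6, 2.0]
grip_force: 28.7
tool_pos: [0.5448, 0.0773, 0.0893]
contact_force: [-2.2, 0.4, 4.0]
grip_force: 28.7
```

```bash
python3 -m jog '[[0,0,0,0,0,-0.05,0.3],[0,0,0,0,0,0,0.3],[0,0,0,0,0,0,0.65],[0,0,0,0,0,0,0.8],[0,0,0,0,0,0,1]]'| grep -E 'force|pos|open'; python3 -m jog '[[0,0,0,0,0,0,1],[0,0,0,0,0,0,1],[0,0,0,0,0,0,1]]'| grep -E 'force|pos|open';  python3 -m jog '[[0,0,0,0,0,-0.2,1],[0,0,0,0,0,-0.5,1],[0,0,0,0,0,-1,1],[0,0,0,0,0,-1,1],[0,0,0,0,0,-1,1]]' >/dev/null;  python3 -m jog '[[0,0,0,0,0,-1,1],[0,0,0,0,1,0,-1],[0,0,0,0,1,0,-1],[0,0,0,0,1,0,-1],[0,0,0,0,1,0,-1]]' ; python3 - <<'E'
from h import *
snap('side','d2')
a=cv2.imread('pics/d2.png')[150:340,190:380]; cv2.imwrite('pics/d2x.png',cv2.resize(a,None,fx=3,fy=3,interpolation=2))
E
```

```text
tool_pos: [0.5443, 0.0774, 0.09]
contact_force: [0.1, 0.0, 0.1]
opening: 0.085
grip_force: 0.0
tool_pos: [0.5445, 0.0773, 0.0904]
contact_force: [0.5, -0.1, -0.5]
opening: 0.0854
grip_force: 0.0
t: 21.5
tool_pos: [0.5666, -0.0417, 0.233]
tool_rot: [3.128, 0.285, 0.003]
contact_force: [-0.4, 0.4, -0.2]
opening: 0.0119
grip_force: 0.0
```

View pics/d2x.png

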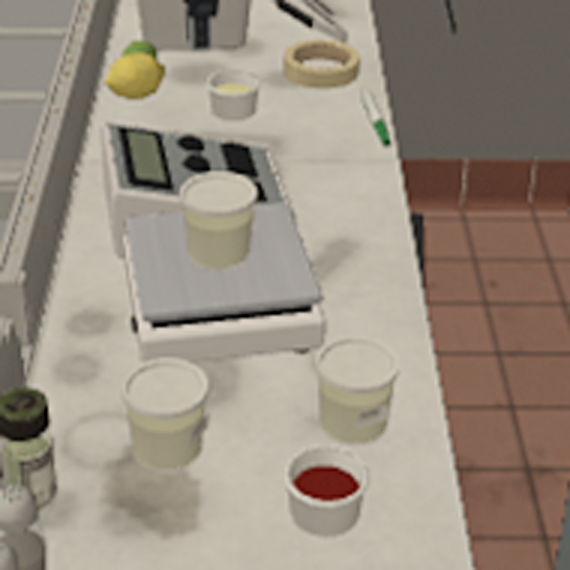

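The tub stands upright and free near the pan's centre, with its lid at (219,195). Next is the print key.

```bash
python3 -m jog '[[0,1,0,0,1,0,-1],[0,1,0,0,1,0,-1],[0,1,0,0,0,0,-1],[0,0,0,0,0,0,-1],[0,0,0,0,0,0,-1]]';  python3 -c "
from h import *
to(K['print'])"
```

```text
t: 22.18
tool_pos: [0.5773, -0.0994, 0.2323]
tool_rot: [-3.079, -0.281, -0.406]
contact_force: [0.5, -0.3, -0.5]
opening: 0.0001
grip_force: 0.0
units [-3.118  0.5    4.998]
[[ 0.95   0.181  0.255]
 [ 0.175 -0.983  0.046]
 [ 0.259  0.001 -0.966]]
```

```bash
python3 -m jog '[[0,0,0,-0.8,0.1,0.4,-1],[0,0,0,-0.8,0.1,1,-1],[0,0,0,-0.8,0.1,1,-1],[0,0,0,-0.7,0.2,1,-1],[0,0,0,0,0,0.6,-1]]'>/dev/null; python3 -m jog '[[0,0,0,0,0,0.5,-1],[0,0,0,0,0,0.2,-1],[0,0,0,0,0,0,-1],[0,0,0,0,0,0,-1]]';  python3 -c "
from h import *
to(K['print'])"
```

```text
t: 23.3
tool_pos: [0.528, -0.1243, 0.0721]
tool_rot: [-3.079, -0.281, -0.407]
contact_force: [0.1, 0.3, -0.4]
opening: -0.0003
grip_force: 0.0
units [-0.028 -0.014  0.296]
[[ 0.95   0.181  0.256]
 [ 0.175 -0.983  0.046]
 [ 0.26   0.001 -0.966]]
```

```bash
python3 -m jog '[[0,0,0,-0.03,0,0.1,-1],[0,0,0,0,0,0.1,-1],[0,0,0,0,0,0.08,-1],[0,0,0,0,0,0,-1]]'| grep -E 'force|pos'; python3 -m jog '[[0,0,0,0,0,0.1,-1],[0,0,0,0,0,0,-1]]'| grep -E 'force|pos';python3 -m jog '[[0,0,0,0,0,0.08,-1],[0,0,0,0,0,0,-1]]'| grep -E 'force|pos'; python3 -m jog '[[0,0,0,0,0,0.05,-1],[0,0,0,0,0,0,-1],[0,0,0,0,0,0,-1]]'| grep -E 'force|pos'
```

```text
tool_pos: [0.5286, -0.1239, 0.0628]
contact_force: [-1.2, -0.2, 1.0]
grip_force: 1.0
tool_pos: [0.5295, -0.1238, 0.06]
contact_force: [-1.6, 0.1, 3.6]
grip_force: 1.9
tool_pos: [0.5301, -0.1237, 0.0582]
contact_force: [-5.1, 0.3, 8.5]
grip_force: 4.7
tool_pos: [0.5302, -0.1238, 0.058]
contact_force: [-14.2, 2.0, 18.5]
grip_force: 10.7
```

Bottomed out. I'll retract and check before handing in.

```bash
python3 -m jog '[[0,0,0,0,0,-0.4,-1],[0,0,0,0,0,-0.8,-1],[0,0,0,0,0,-1,-1],[0,0,0,0,0,-1,-1],[0,0,0,0,0,-1,-1]]'>/dev/null;  python3 -m jog '[[0,0,0,0,0,-1,-1],[0,0,0,0,0,0,-1],[0,0,0,0,0,0,-1],[0,0,0,0,0,0,-1],[0,0,0,0,0,0,-1]]'; python3 - <<'E'
from h import *
snap('side','d3')
a=cv2.imread('pics/d3.png')[150:340,190:380]; cv2.imwrite('pics/d3x.png',cv2.resize(a,None,fx=3,fy=3,interpolation=2))
E
```

```text
t: 25.92
tool_pos: [0.4902, -0.1305, 0.2053]
tool_rot: [-3.078, -0.28, -0.402]
contact_force: [-0.6, -0.6, 0.3]
opening: 0.0
grip_force: 0.0
```

View pics/d3x.png

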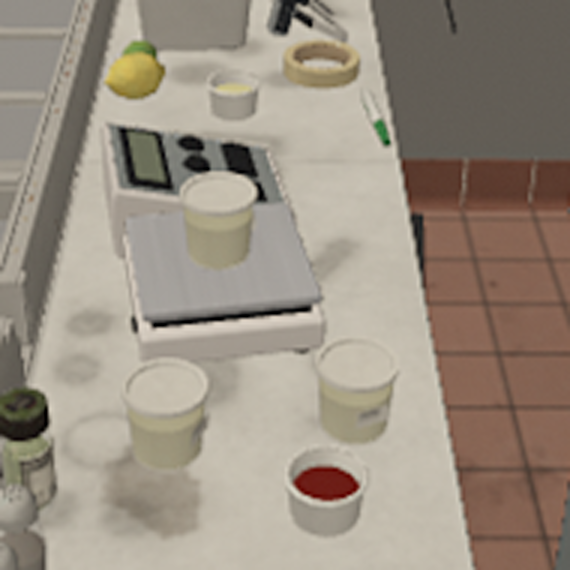

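The tub is still upright at (219,220), nothing else has moved and the arm is clear, so I'm handing in.

```bash
python3 -c "
from station import finish_job
print(finish_job())"
```

```text
the job is handed in; nothing more can be done
None
```

I pressed the zero and middle programme keys fully down with the pan empty, stood the farthest-left tub upright near the pan's centre, let go of it, pressed print, and handed in at about 26 s of the 61 s; no verdict came back, but the last picture shows the tub upright, the ramekins and tape where they were, and the arm clear.

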